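# Walk the plaster block round and square it to the fence

### The arm

A 6-joint arm with a two-finger parallel gripper is mounted at the origin on a cart in front of the work surface, level with it; the furniture and walls round the work are solid. World frame = base frame: x ahead of the robot, y to its left, z up, the work surface at z = 0. Lengths are in m, angles in rad, forces in N, time in s.
With the tool pointing down it reaches from about 0.275 to 0.725 m from the base axis. Payload 5.6 kg.
Tool frame: the origin (TCP) lies at the very end of the fingers, on their centre line; the grasp point (between the pads) lies 19 mm behind it; z points along the fingers, y is the line along which they close (so a half turn about z gives the same grasp; the last joint's range is limited). The gripper opens to 85 mm and grips with 20 to 120 N. Pads are 22 mm wide; open, the fingers measure 114 mm over their backs; the gripper's body (76 mm by 85 mm) begins 54 mm behind the grasp point. The pads swing forward as they close: fully open they stand 13 mm farther back than shut.
Start: joints at [-1.064, 0.255, 0.108, 0, -1.424, -0.285], TCP at [0.121, -0.537, 0.231] pointing down, gripper open.
Joint ranges: [-2.95, 2.95], [-1.21, 1.97], [-1.09, 1.5], [-2.87, 1.71], [-2.94, -0.07], [-3.05, 3.05]. Speed limits (rad/s): [2.57, 2.57, 3.14, 3.14, 3.14, 3.14].

### API

Orientations are given as a unit quaternion [x, y, z, w].
In Python, from cell import manip gives the robot as it stands. Calls block until the motion is done:
- manip.move_ptp(position, orientation): joint-space move of the TCP to a pose.
- manip.move_l(position, speed=0.15, ori=None, force_limit=None): straight line of the TCP; ori=None keeps the orientation; speed is the mean speed in m/s. With force_limit (N) it stops when the force on the tool has changed by that much, and returns True; else False.
- manip.move_joints(angles): joint-space move.
- manip.set_gripper(opening): finger opening in m; the grip force is fixed at half the most; returns when the fingers have stopped.
- manip.wait(seconds).
- manip.ik(position, orientation): joint angles nearest the present ones, or None.
- manip.grab_frame(name): name is "scene" or "top" or "wrist"; returns the picture (420x560x3 uint8, red, green, blue); there is no depth.
- manip.camera_params(name): a dict with "fov_y" (degrees; the focal length in pixels is half the picture's height over the tangent of half this angle, whatever the lens; pixels are square), "cx", "cy" (the principal point, pixels), "rvec" (rotation vector, rad) and "tvec" (3), from world to camera coordinates, as OpenCV has them. Camera axes: x right, y down, z forward; pixel columns grow to the right and rows downward; lengths in m; the calibration is good to about 2 mm. A picture is of the moment at which its call begins: read the wrist's pose just before it. camera_params takes no time and is no camera call; for the wrist camera it gives the pose at the moment of the call.
A pose or a line that the arm cannot do raises manip.PlanningError and nothing moves.
- manip.hand_in(): hands the job in; it is judged then, once.
Readings, each from a call of its own:
- manip.current_time_s(): time.
- manip.current_q(): joint angles.
- manip.current_joint_vel(): joint speeds.
- manip.current_effort(): joint torques, N m.
- manip.current_position(): TCP position.
- manip.current_orientation(): TCP orientation.
- manip.current_wrist_force(): force on the tool from outside, world axes, zero at the start.
- manip.current_torque(): the same for the moment, N m.
- manip.current_gripper_width(): finger opening in m.
- manip.current_grip_force(): force on a finger pad.
Only numpy, scipy, OpenCV 4.12 (cv2) and the standard library are available. Lean on these libraries where they do the work, as an engineer would, in place of code of your own. Each camera call takes 0.05 s, during which the arm holds its last target. There are 200 camera calls.

### The job

Without gripping or lifting it, push the heavy plaster block round on the board, nudging its corners with the fingertips, until its blue face looks squarely at the fence while the block still stands a finger's breadth clear of it. Then push it up to the fence so that the blue face sits flat against it, the black centre line on the blue opposite the red mark (within about a centimetre). Leave the other things where they are, and end clear of the block.

Things in the scene. Friction and masses are not known exactly. Their poses are not given: they have to be found in the camera images.
- board: fixed light grey board, 295 x 400 x 12 mm, on the table. Origin at table height; board top 12 mm above; spans x -150 to 145, y -200 to 200 mm. x axis points away from the robot to the fence, y left along it. Fence: dark wooden strip with aluminium face along the far edge: face at x = 125 mm, 20 mm thick, 380 long, top 42 mm above the table.
- fence_mark (a point): middle of the fence face, at board height (board frame x 125 mm, y 0): a 6 mm wide red line runs up the face and over the top of the fence here. Axes as the board's.
- block: loose cream plaster block, 88 (x) x 120 (y) x 46 mm high, 0.64 to 0.92 kg, slides on the board at about 4 to 12 N; too wide to grip. Origin: centre of underside. Its +x long side is painted blue with a black centre line at y = 0, blue and black also along the top edge. Starts clear of the fence, blue face turned 0.7 to 1.9 rad counter-clockwise (from above) of facing the fence.
- blue_mid (a point): foot of the black centre line on the blue face (block frame x 44 mm, y 0, z 0). Axes as the block's.
- blue_left (a point): foot of the blue face's left corner (block frame x 44, y +60, z 0 mm). Axes as the block's.
- blue_right (a point): foot of the blue face's right corner (block frame x 44, y -60, z 0 mm). Axes as the block's.
- eraser: bystander, to be left alone: small rubber eraser in a card sleeve, 20x42x13, lying on the board's left end near the fence; sizes in mm; origin at the centre of its underside
- sanding_block: bystander, to be left alone: small brown wooden sanding block, 45x75x35, standing on the front left part of the board; sizes in mm; origin at the centre of its underside
- tape_roll: bystander, to be left alone: roll of masking tape, 98 across, 25 high, left of the board; sizes in mm; origin at the centre of its underside
- paint_tube: bystander, to be left alone: red paint tube, 39x131x26, lying left of the board; sizes in mm; origin at the centre of its underside
- low_cup: bystander, to be left alone: low white paint cup with red paint, 94 across, 50 high, right of the board; sizes in mm; origin at the centre of its underside
- punch: bystander, to be left alone: two-hole paper punch, 84x118x66, right of the board; sizes in mm; origin at the centre of its underside
- glue: bystander, to be left alone: glue stick standing, 26 across, 86 high, at the far right; sizes in mm; origin at the centre of its underside
- pens: bystander, to be left alone: dark pot of pens, 84 across, 147 high, at the near right of the board; sizes in mm; origin at the centre of its underside
Not all that is in view belongs to the job. Of the things like the block, leave any that is green; of the rest the larger one is meant.

How it is judged:
On the way:
1. the block is turned to face the fence with its blue side, within 0.2 rad of square, both blue corners still at least 6 mm clear of the fence (angle between the x axis of block and the x axis of board, either way round below 0.2 rad and x of each of blue_left, blue_right in the frame of board below 0.119 m and x of fence_mark in the frame of block above 0.044 m), for 0.2 s.
At the end, for the whole second after the job is handed in: both bottom corners of the blue face within 4 mm of the fence face, the blue face's centre line within 15 mm of the red mark along the fence, the block flat on the board and at rest (x of blue_left in the frame of board between 0.121 and 0.129 m and x of blue_right in the frame of board between 0.121 and 0.129 m and y of blue_mid in the frame of board between -0.015 and 0.015 m and height (world z) of block below 0.016 m and angle between block's own z axis and vertical below 0.05 rad and linear speed of block below 0.01 m/s and angular speed of block below 0.05 rad/s); the robot touches nothing.
It fails at once if the block is lifted off the board (8 mm) or tipped (0.15 rad) (height (world z) of block above 0.02 m or angle between block's own z axis and vertical above 0.15 rad).
It fails at once if a bystander is moved more than 25 mm (distance of any of eraser, sanding_block, tape_roll, paint_tube, low_cup, punch, glue, pens from where it was at the start of the episode above 0.025 m).
It also fails if it takes over 64 s, if anything falls off the work surface, if the arm or the gripper's body presses on something with over 40 N, if the wrist force passes 120 N, or if a joint passes its speed limit or range.

## Working session

There is one attempt and no reset: what is moved stays moved. The work goes in short steps, each a Python script; the robot and the scene stay as the last script left them, time stands still between calls to the robot, and variables do not carry over. Pictures are saved under pics/ and viewed, at most 10 in all, crops included, and the job is handed in when it is done.

```bash
mkdir -p pics; ls; python3 - <<'E'
from cell import manip
import cv2,numpy as np
for n in ("scene","top"):
    f=manip.grab_frame(n); cv2.imwrite(f"pics/{n}0.png",f[:,:,::-1])
    p=manip.camera_params(n); print(n,p)
    R=cv2.Rodrigues(np.array(p['rvec']))[0]; print(-R.T@np.array(p['tvec']))
print(manip.current_time_s(),manip.current_orientation())
E
```

```text
pics
scene {'fov_y': 55.95154984040409, 'cx': 277.8403149759899, 'cy': 202.73222473174283, 'rvec': array([ 0.56645995, -2.68605591,  1.12005801]), 'tvec': array([0.37529748, 0.21340529, 1.03101378])}
[0.08948171 0.68194148 0.88109493]
top {'fov_y': 57.16573744354946, 'cx': 285.51682538877816, 'cy': 212.09232755007662, 'rvec': array([ 2.2024563 , -2.16631697,  0.10091694]), 'tvec': array([-0.12188505,  0.45615522,  1.05227355])}
[ 0.37025423 -0.10396953  1.08734324]
0.1 [-1.10650130e-01  9.93859039e-01  8.59758637e-04 -1.39052603e-04]
```

View pics/top0.png

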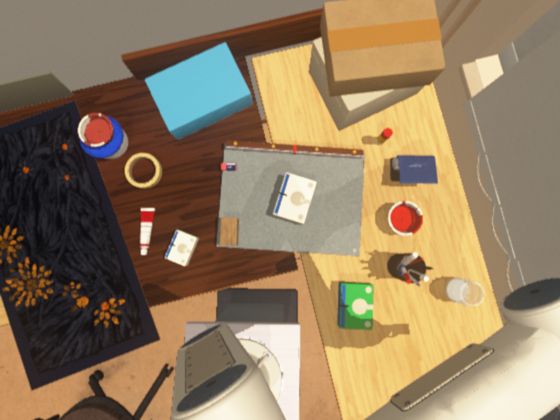

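View pics/scene0.png

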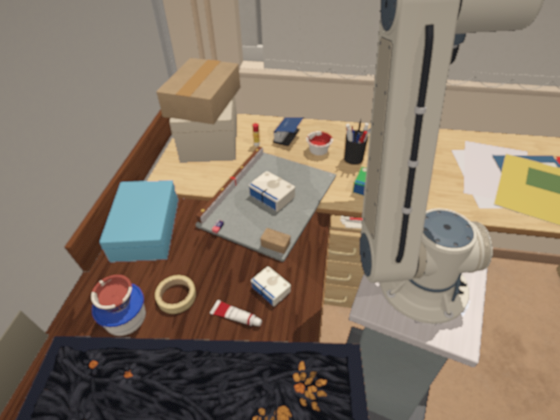

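The top view shows three similar blocks:
- Cream with blue, on the board at (295,198).
- Smaller cream, off the board at (181,248).
- Green, at (355,305).

The cream block on the board fits, because it is the larger of the two that aren't green. Its blue side faces image-left, and the fence with its red mark is at about (295,150). I'll confirm this with a crop.

```bash
cat > h.py <<'E'
import cv2,numpy as np
from cell import manip
def ray(uv,z,name="top"):
    p=manip.camera_params(name); R=cv2.Rodrigues(np.array(p['rvec']))[0]; t=np.array(p['tvec'])
    f=210/np.tan(np.radians(p['fov_y']/2)); c=-R.T@t
    uv=np.atleast_2d(uv).astype(float)
    d=np.c_[(uv[:,0]-p['cx'])/f,(uv[:,1]-p['cy'])/f,np.ones(len(uv))]@R
    return (c+d*((z-c[2])/d[:,2])[:,None])[:,:2]
E
python3 - <<'E'
from h import *
f=manip.grab_frame("top")
c=f[130:270,205:380]; cv2.imwrite("pics/crop0.png",cv2.resize(c,None,fx=4.5,fy=4.2 if 0 else 4.2,interpolation=cv2.INTER_CUBIC)[:,:,::-1] if 0 else cv2.resize(c,None,fx=4,fy=4,interpolation=cv2.INTER_CUBIC)[:,:,::-1])
hsv=cv2.cvtColor(f,cv2.COLOR_RGB2HSV)
for uv in [(295,150),(295,198),(285,195),(280,200),(300,240)]: print(uv,f[uv[1],uv[0]],hsv[uv[1],uv[0]])
red=((hsv[...,0]<8)|(hsv[...,0]>172))&(hsv[...,1]>170)&(hsv[...,2]>110)
ys,xs=np.nonzero(red[140:160,285:305]); print("red",xs.mean()+285,ys.mean()+140,len(xs),ys.min()+140,ys.max()+140)
E
```

```text
(295, 150) [247  70  50] [  3 203 247]
(295, 198) [228 209 172] [ 20  63 228]
(285, 195) [178 161 136] [ 18  60 178]
(280, 200) [ 77 112 168] [108 138 168]
(300, 240) [159 155 138] [ 24  34 159]
red 294.5 147.8181818181818 22 145 151
```

View pics/crop0.png

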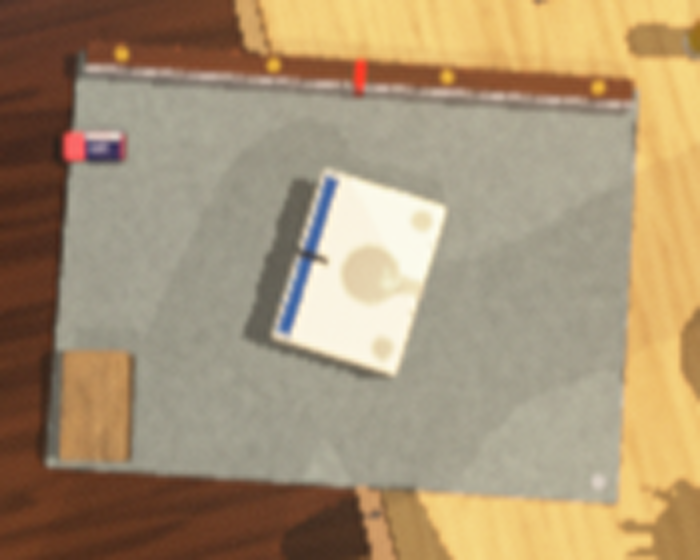

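The crop confirms the cream block with the blue stripe and black line. Its top corners in the crop are about (325,170), (447,207), (397,377) and (272,337). The red mark is at (360,77). Next I'll measure the poses.

```bash
cat >> h.py <<'E'
def block(f=None):
    """world centre xy and yaw of block, from the top camera"""
    if f is None: f=manip.grab_frame("top")
    hsv=cv2.cvtColor(f,cv2.COLOR_RGB2HSV); H,S,V=cv2.split(hsv)
    win=np.zeros(H.shape,np.uint8); win[140:262,225:368]=1
    cream=((V>195)&(S<100)&(H<35)).astype(np.uint8)*win
    blue=((H>100)&(H<118)&(S>110)&(V>90)).astype(np.uint8)*win; blue[:,:242]=0
    m=cv2.morphologyEx(cream|blue,cv2.MORPH_OPEN,np.ones((3,3)))
    c=max(cv2.findContours(m,0,1)[0],key=cv2.contourArea)
    hull=cv2.convexHull(c)[:,0]; P=ray(hull,0.058)*1000
    (cx,cy),(w,h),a=cv2.minAreaRect(P.astype(np.float32))
    bp=ray(np.argwhere(blue*cv2.dilate(m,np.ones((5,5))))[:,::-1],0.058)*1000
    d=np.median(bp,0)-[cx,cy]
    ax=[np.radians(a+90*k) for k in range(4)]
    yaw=max(ax,key=lambda t:d@[np.cos(t),np.sin(t)])
    return np.array([cx,cy])/1000,yaw,(w,h),len(bp),np.linalg.norm(d)
E
python3 - <<'E'
from h import *
nl,nr=ray([(205+47/4,130+466/4),(205+617/4,130+500/4)],.012)
print("near",nl,nr,np.linalg.norm(nl-nr)); d=(nl-nr); print("yaw y",np.arctan2(-d[0],d[1]))
fl,fr=ray([(205+80/4,130+66/4),(205+633/4,130+98/4)],.042); d=fl-fr;print("face top",fl,fr,np.linalg.norm(d),np.arctan2(-d[0],d[1]))
fl,fr=ray([(205+80/4,130+77/4),(205+633/4,130+106/4)],.012); d=fl-fr;print("face foot",fl,fr,np.linalg.norm(d),np.arctan2(-d[0],d[1]))
print("mark top",ray((294.5,147.5),.042))
print(ray(np.array([(325,170),(447,207),(397,377),(272,337)])/4+[205,130],.058))
print(block())
E
```

```text
near [0.35972916 0.07478552] [ 0.34253285 -0.32127525] 0.3964339160252691
yaw y -0.043391104423713224
face top [0.63470851 0.05552885] [ 0.61944423 -0.32616799] 0.3820019299231997 -0.03996929384933882
face foot [0.63437479 0.05987707] [ 0.62082595 -0.33254224] 0.3926531380550636 -0.034512707279788106
mark top [[ 0.63552216 -0.13601599]]
[[ 0.56231073 -0.11420119]
 [ 0.53853998 -0.196934  ]
 [ 0.42316496 -0.16456485]
 [ 0.44856532 -0.08052968]]
(array([ 0.49350974, -0.14364594]), np.float64(1.2850013249419152), (76.16905212402344, 120.63127136230469), 52, np.float64(42.93424120445405))
```

```bash
cat >> h.py <<'E'
from scipy.spatial.transform import Rotation as Ro
PSI=-0.040; M=np.array([.6265,-.1353]); C2=.00163
rot=lambda a:np.array([[np.cos(a),-np.sin(a)],[np.sin(a),np.cos(a)]])
def tob(p): return rot(PSI).T@(np.asarray(p)-M)+[.125,0]
def see(name=None):
    f=manip.grab_frame("top")
    if name: cv2.imwrite(name,cv2.resize(f[130:270,205:380],None,fx=4,fy=4)[:,:,::-1])
    c,y,(w,h),n,d=block(f); w=min(w,h)
    c=c+np.array([np.cos(y),np.sin(y)])*max(0,(88-w-2.5)/2000)
    y=(y+np.pi)%(2*np.pi)-np.pi
    print("t%.1f board xy mm"%manip.current_time_s(),np.round(tob(c)*1000,1),"rel yaw %.3f"%(y-PSI),"size %.0f %.0f n%d"%(w,h,n))
    return c,y
def quat(phi):
    x=np.array([np.cos(phi),np.sin(phi),0]);z=np.array([0,0,-1.]);return Ro.from_matrix(np.c_[x,np.cross(z,x),z]).as_quat()
def pick(p,phi):
    """of the two equivalent wrist turns, the one with last joint nearer the middle"""
    o=[(abs(q[5]),a) for a in (phi,phi+np.pi) if (q:=manip.ik(p,quat(a))) is not None]
    return min(o)[1]
Z,ZUP=.024,.13
def goto(xy,phi,zup=ZUP,z=Z):
    a=pick([*xy,zup],phi); manip.move_ptp([*xy,zup],quat(a)); manip.move_l([*xy,z],.2); return a
def orbit(c,y,cb,nb,dth,half=.011,gap=.012,over=.0,speed=.06):
    """push at block point cb along nb (block frame), turning clockwise by dth about the expected pivot"""
    cb,nb=np.array(cb),np.array(nb,float); r=cb[0]*nb[1]-cb[1]*nb[0]      # signed lever
    perp=np.array([-nb[1],nb[0]])                                          # lever = -(cb.perp)
    piv=c+rot(y)@(perp*C2/r)
    p0=c+rot(y)@(cb-nb*(half)); phi=y+np.arctan2(nb[1],nb[0]); u=rot(y)@nb
    a=goto(p0-u*gap,phi); manip.move_l([*p0,Z],.06)
    n=max(1,round(dth/.12)); 
    for k in range(1,n+1):
        t=-dth*k/n; p=piv+rot(t)@(p0-piv); manip.move_l([*p,Z],speed,quat(a+t))
    u=rot(-dth)@u
    manip.move_l([*(p-u*.015),Z],.15); manip.move_l([*(p-u*.015),ZUP],.25)
E
python3 - <<'E'
from h import *
c,y=see()
p=c+rot(y)@np.array([.034,.060+.023])
a=pick([*p,.2],y-np.pi/2); print(p,manip.ik([*p,.2],quat(a)))
manip.move_ptp([*p,.22],quat(a))
orbit(c,y,[.034,.060],[0,-1],.30)
print(manip.current_wrist_force())
see("pics/a1.png")
E
```

```text
t0.2 board xy mm [-6.4 -9.2] rel yaw 1.323 size 76 121 n52
[ 0.42490046 -0.083054  ] [ 0.17162529  0.0347264  -0.23418675  0.         -1.30188318  1.11096721]
[-0.39690286  0.00581529 -0.36250726]
t5.4 board xy mm [-3.  31.7] rel yaw -0.365 size 149 166 n4
```

View pics/a1.png

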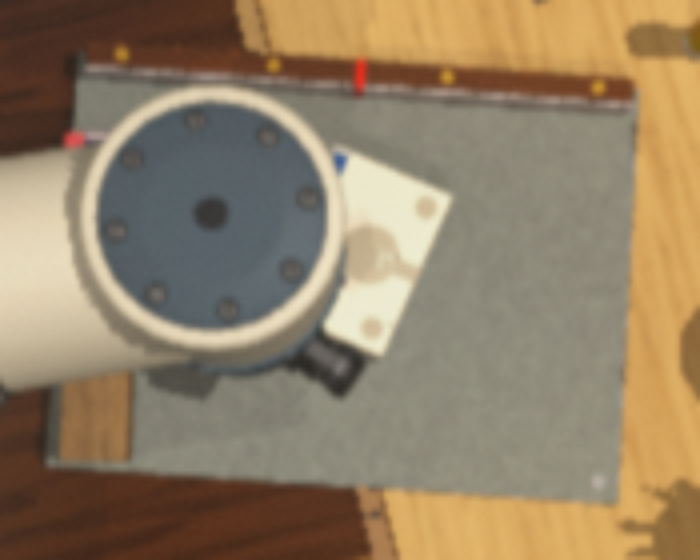

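The gripper was still open, so a single finger did the pushing. The block only turned slightly and nothing was harmed. The wrist now hides it in this view, so I'll close the gripper, retreat and look again.

```bash
cat >> h.py <<'E'
def away():
    p=manip.current_position(); 
    if p[2]<.12: manip.move_l([p[0],p[1],.13],.25)
    a=pick([.30,.14,.2],0); manip.move_ptp([.30,.14,.2],quat(a))
E
python3 - <<'E'
from h import *
away(); manip.set_gripper(0.0)
see("pics/a2.png")
E
```

```text
t7.3 board xy mm [ 7.8 -7.2] rel yaw 1.209 size 76 120 n46
```

View pics/a2.png

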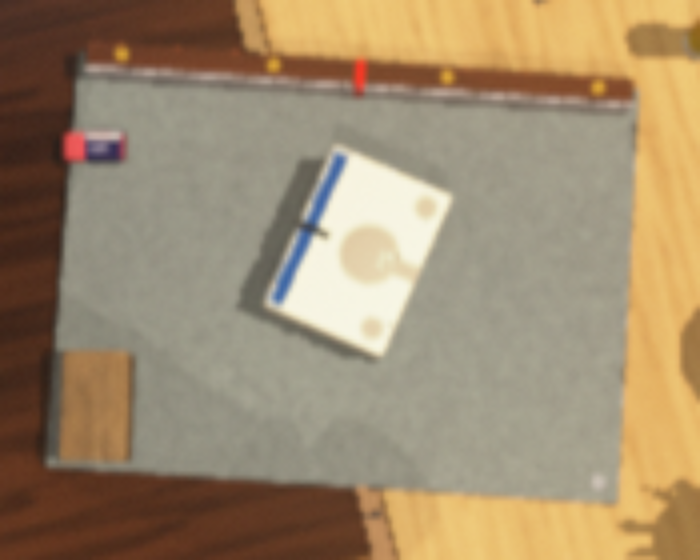

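This is a clear view: the block is unoccluded at board (8,-7) mm, with 1.21 rad still to turn. The gripper is closed, so I'll carry on.

```bash
python3 - <<'E'
from h import *
c,y=see()
orbit(c,y,[.034,.060],[0,-1],.25); away(); c,y=see()
orbit(c,y,[-.044,.048],[1,0],.45); away(); see("pics/a3.png")
E
```

```text
t7.3 board xy mm [ 7.7 -7.2] rel yaw 1.209 size 76 120 n48
t12.1 board xy mm [ 18.2 -12.8] rel yaw 0.971 size 76 120 n62
t18.2 board xy mm [28.  -1.8] rel yaw 0.559 size 76 120 n56
```

View pics/a3.png

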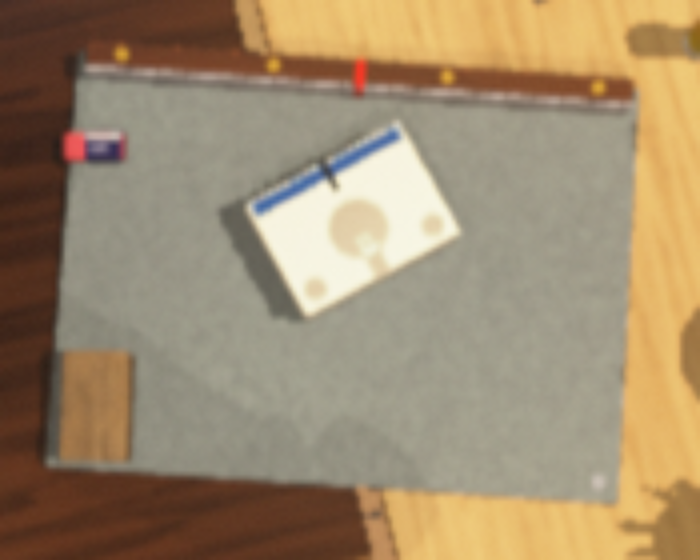

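The model fits: the block is at (28,-2) mm with 0.56 rad left, well clear of the fence. I'll finish the turn.

```bash
python3 - <<'E'
from h import *
c,y=see()
orbit(c,y,[-.044,.048],[1,0],.60); away(); see("pics/a4.png")
E
```

```text
t18.3 board xy mm [28.  -1.9] rel yaw 0.558 size 76 120 n56
t25.6 board xy mm [47.9  4.2] rel yaw 0.012 size 76 76 n35
```

View pics/a4.png

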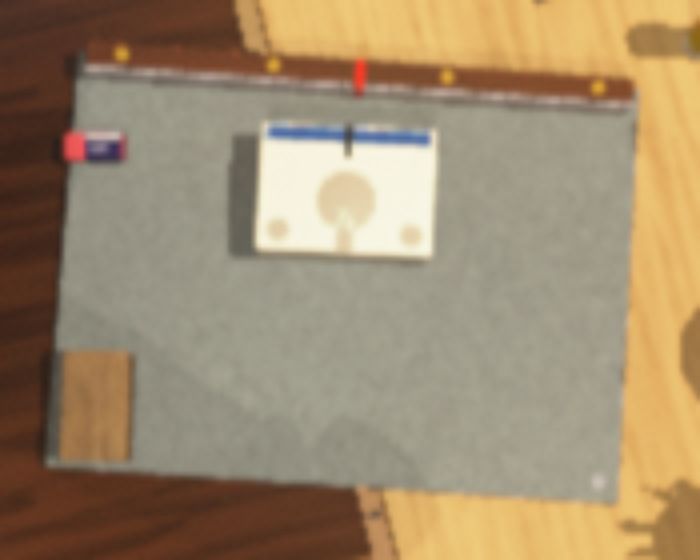

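The block is square at (48,4) mm and about 33 mm clear of the fence, with its black line at crop (348,140) and the red mark at (360,77). I'll push it home with both open fingers against its back.

```bash
python3 - <<'E'
from h import *
manip.set_gripper(.085)
c,y=see(); B=lambda x,yy:M+rot(PSI)@(np.array([x,yy])-[.125,0])
x0,y0=tob(c); z=.014
xs=x0-.044-.011
goto(B(xs-.015,y0),PSI,z=z)
manip.move_l([*B(xs-.002,y0),z],.06)
hit=manip.move_l([*B(.081-.044-.011+.008,-.001),z],.03,force_limit=35)
print(hit,tob(manip.current_position()[:2])*1000,manip.current_wrist_force())
p=B(xs-.01,0)
manip.move_l([*p,z],.12); manip.move_l([*p,.13],.25)
away(); see("pics/a5.png")
E
```

```text
t26.4 board xy mm [47.9  4.2] rel yaw 0.012 size 76 76 n36
False [24.68347214 -0.79167908] [-24.88710188   6.88225946  17.57898251]
t32.9 board xy mm [77.3  0.2] rel yaw -0.002 size 76 76 n35
```

View pics/a5.png

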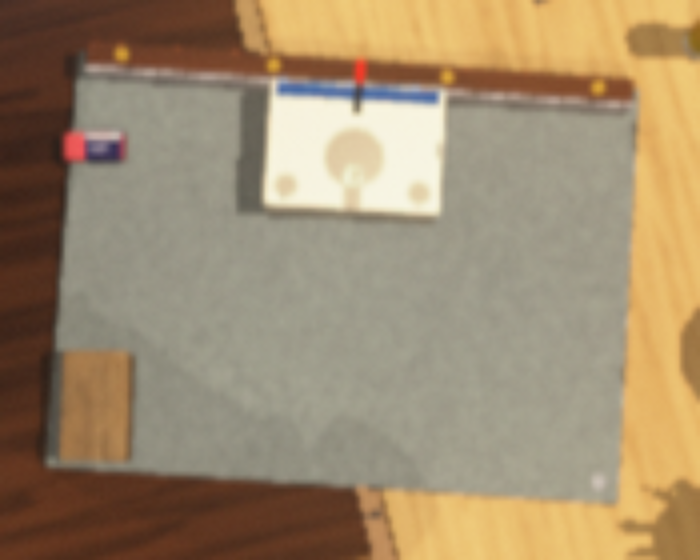

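The block looks flat on the fence and the black line meets the red mark at crop (358,90). There was also about 18 N of upward force, so the fingers may have been dragging on the board. I'll press once more from higher up to be sure it is seated.

```bash
python3 - <<'E'
from h import *
B=lambda x,yy:M+rot(PSI)@(np.array([x,yy])-[.125,0])
z=.024; goto(B(.005,0),PSI,z=z)
f0=manip.current_wrist_force()
for x in np.arange(.015,.0461,.003):
    hit=manip.move_l([*B(x,0),z],.04)
    p=manip.current_position(); f=manip.current_wrist_force()-f0
    print("%.1f"%(x*1000),np.round(tob(p[:2])*1000,1),"z%.1f"%(p[2]*1000),np.round(f,1))
    if -f[0]>45: break
p=B(0,0)
manip.move_l([*p,z],.1); manip.move_l([*p,.13],.25)
away(); see("pics/a6.png")
f=manip.grab_frame("scene"); cv2.imwrite("pics/s6.png",cv2.resize(f[140:260,190:350],None,fx=5,fy=5,interpolation=cv2.INTER_CUBIC)[:,:,::-1])
E
```

```text
15.0 [15.5  0. ] z24.4 [ 0.3  0.5 -2. ]
18.0 [18.1 -0. ] z24.0 [-1.   0.2 -0.8]
21.0 [21.2  0. ] z24.0 [-0.7  0.3 -1.4]
24.0 [24.2  0. ] z24.0 [-1.1 -0.3 -1.8]
27.0 [25.1 -0.1] z23.6 [-4.9  2.2  1.6]
30.0 [25.  -0.3] z23.1 [-13.    1.8   8. ]
33.0 [24.9 -0.5] z22.7 [-20.8   3.3  12.6]
36.0 [24.9 -0.6] z22.2 [-28.8   4.2  17.8]
39.0 [24.9 -0.6] z22.0 [-36.7   6.1  25.1]
42.0 [24.8 -0.6] z21.7 [-44.3   8.4  31.6]
45.0 [24.7 -0.6] z21.7 [-52.7  10.7  39.7]
t40.3 board xy mm [77.7  0.4] rel yaw -0.007 size 76 76 n36
```

View pics/s6.png

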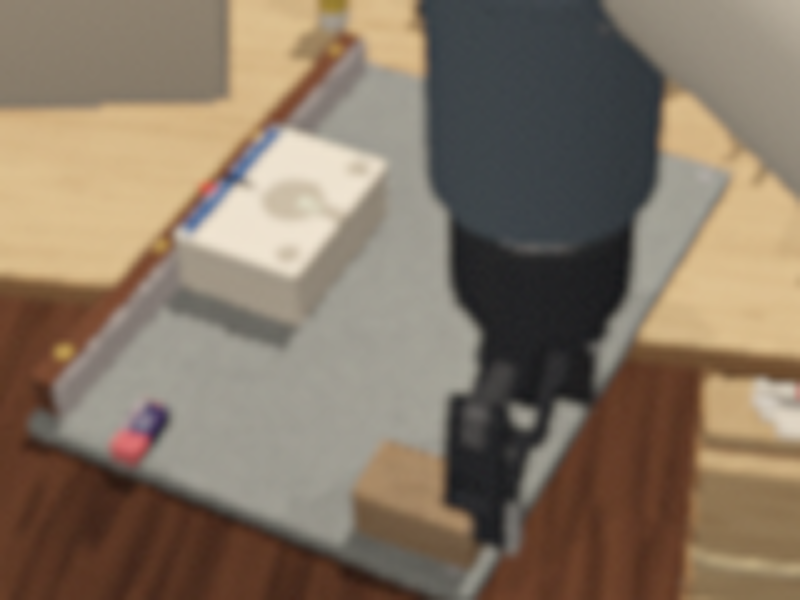

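With 53 N on it the block didn't budge, so it is firmly seated. The scene view shows the blue face against the fence with the black line at (235,178) beside the red mark at (208,188). The bystanders I can see are undisturbed and the robot is clear, so I'm handing in.

```bash
python3 -c "
from cell import manip
print(manip.hand_in(), manip.current_time_s())"
```

```text
the job is handed in; nothing more can be done
the job is handed in; nothing more can be done
```

The job is handed in: I turned the block square while it was about 33 mm clear, then pushed its blue face flat against the fence with the black line within about 1 mm of the red mark by the top camera, and the robot finished clear (about 40 s used; the hand-in call gave no verdict).

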